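# Strip the bearing press into its tool tray

## Robot

A 7-joint arm with a two-finger parallel gripper is mounted at the origin on a cart in front of the work surface, level with it; the furniture and walls round the work are solid. World frame = base frame: x ahead of the robot, y to its left, z up, the work surface at z = 0. Lengths are in m, angles in rad, forces in N, time in s.
With the tool pointing down it reaches from about 0.4 to 0.875 m from the base axis. Payload 6.5 kg.
Tool frame: the origin (TCP) lies midway between the tips of the shut fingers; the grasp point (between the pads) lies manip.tcp_to_grasp behind it (manip.tcp_to_grasp is the distance from the TCP to the grasp point, in m); z points along the fingers, y is the line along which they close (so a half turn about z gives the same grasp; the last joint's range is limited). The gripper opens to 88 mm and grips with 3 to 60 N. Pads are 18 mm wide; open, the fingers measure 123 mm over their backs; the gripper's body (75 mm by 187 mm) begins 45 mm behind the grasp point.
Start: joints at [1.267, 0.536, -0.004, 1.538, 0.003, 1.067, -0.071], TCP at [0.153, -0.632, 0.239] pointing down, gripper open.
Joint ranges: [-2.7, 2.7], [-0.37, 2.16], [-1.27, 1.26], [0.24, 2.4], [-1.31, 4.45], [0.19, 1.91], [-2.76, 2.76]. Speed limits (rad/s): [2.39, 2.39, 3.14, 3.14, 3.14, 3.14, 3.14].

## Interface

Orientations are given as a unit quaternion [w, x, y, z].
In Python, from plant import status, viewer, job, models, manip gives the robot as it stands.
- The arm moves only by the shell command python3 -m jog 'ROWS' [FORCE]. ROWS is a JSON object whose one key "rows" holds a list of rows, each an object with "angular": the turn, a rotation vector about the world's x, y, z in degrees, a list of three; "delta_pos": the shift along the world's x, y, z in mm, a list of three; "fingers": the opening, from 0 (shut) to 1 (fully open). A call has exactly 10 rows; each row shifts and turns the commanded pose from where the row before left it; what a row does not reach is not made up. A row lasts 1/12 s, in which the tool goes at most 41.7 mm and 7.16 degrees, less where a joint would pass 70% of its speed; a pose out of reach is approached as far as the arm can. A call is refused whole if a number of a shift passes 41.7 or a number of a turn 7.16, either way. A call with a gripper value outside its range is refused whole. The fingers move at their own pace and stop on an object; FORCE is the grip in N (left out, the last holds). Time passes only in rows, so rows that do not move let the fingers close, or fill a call up. It gives the time, the measured TCP pose, the force, the opening and the grip force at its end, in the units of the state.
- status.sense(): the state, without advancing time (a new reading comes with each control period).
- viewer.get_image(name): name is "scene" or "top" or "wrist"; returns a dict with "img" (400x640x3 uint8, blue, green, red), "z_map" (400x640 float32, m along the optical axis (not along the pixel's ray), 0 where there is no reading), "camera_matrix" (3x3 intrinsics, pixels), "dist" ([k1, k2, p1, p2, k3] as OpenCV has them; the pictures are not rectified), "T" (4x4, takes a point from camera to world coordinates). Camera axes: x right, y down, z forward; pixel columns grow to the right and rows downward; lengths in m; the calibration is good to about 2 mm. A picture is of the moment at which its call begins.
- job.finish_job(): hands the job in; it is judged then, once.
Trained networks look in a picture, given as the dict that the camera call returned (one of the last four; its "shot" number tells which), for a name from the list of things; names that differ only in an ending like _2 or _b are one class to them, and where a whole thing is asked for, a point or a joint stands for the part that bears it (a point fixed in the world has none). Each returns a list of dicts, best first, with "score" (0 to 1); they miss things now and then, are a little off and sometimes report something else, mostly with a low value. They report only what shows in the picture. A call takes as long as a camera call.
- models.look_for(picture, name): "extent" ([centre column, centre row, width, height] as shares, 0 to 1, of the picture: columns of its width, rows of its height, round what is visible of it).
- models.outline_of(picture, name): "mask" (400x640 bool, what is visible of it) and "extent" ([centre column, centre row, width, height] as shares, 0 to 1, of the picture: columns of its width, rows of its height, round what is visible of it).
The state is a dict: "time": time; "joint_positions": joint angles; "joint_velocities": joint speeds; "joint_efforts": joint torques, N m; "ee_pos": TCP position; "orientation": TCP orientation; "contact_force": force on the tool from outside, world axes, zero at the start; "wrist_torque": the same for the moment, N m; "width": finger opening in m; "finger_force": force on a finger pad.
Only numpy, scipy, OpenCV 4.12 (cv2) and the standard library are available. Lean on these libraries where they do the work, as an engineer would, in place of code of your own. Each camera call takes 0.05 s, during which the arm holds its last target. There are 200 camera calls.

## Task

The bearing press is finished with: take its stack of parts off the threaded rod one by one (hand nut, thrust bearing, drift, receiving sleeve) and set each down the right way up, flat between the four lugs of its own nest in the tool tray: each nest's cork disc is as wide as the part that belongs on it. Leave the grease tub and the blue-handled spanner where they are.

Things in the scene. Friction and masses are not known exactly. Their poses are not given: they have to be found in the camera images.
- knurled_nut: Hand nut, topmost and smallest: dark knurled steel, 30 mm diameter, 30 mm high, 0.11 kg; a blind 16 mm bore, 10 mm deep, sits 6 mm over the rod's end. Origin: centre of its underside, z up its axis. Grip it round the outside, fingertips 8 mm above the underside; it lifts straight off, not screwed on.
- bearing: Thrust bearing, second from the top: steel ring, 42 mm diameter, 14 mm high, 16 mm bore, balls showing in a groove round its middle, 0.09 kg. Origin: centre of its underside, z up its axis. Grip it round the outside, fingertips 8 mm above the underside; it lifts straight off, not screwed on.
- drift: Drift, third from the top: aluminium disc, 54 mm diameter, 16 mm thick, with a groove in its upper face and a 16 mm bore, 0.12 kg. Origin: centre of its underside, z up its axis. Grip it round the outside, fingertips 8 mm above the underside; it lifts straight off, not screwed on.
- sleeve: Receiving sleeve, lowest and widest: steel tube, 66 mm diameter, 26 mm high, 46 mm inside, 0.28 kg. Stands on the press's fixed round foot (100 mm wide, 12 mm high); its 10 mm rod ends 74 mm above the bench: lift every part's underside over that before going sideways. Origin and grip as for the others: underside centre, tips 8 mm above it.
- nest_nut: Nest of the hand nut: black tile 92 x 92 x 10 mm, a 30 mm cork disc in its middle and four straight grey lugs round it, 39 mm apart inside, 6 mm thick, 6 mm high. Origin: centre of the tile's underside, x and y along its edges, square to the lugs; floor between the lugs 10 mm above it, their tops 16 mm. Fixed; the four tiles stand 94 mm apart, two by two, any order.
- nest_bearing: Nest of the thrust bearing: black tile 92 x 92 x 10 mm, a 42 mm cork disc in its middle and four straight grey lugs round it, 51 mm apart inside, 6 mm thick, 6 mm high. Origin: centre of the tile's underside, x and y along its edges, square to the lugs; floor between the lugs 10 mm above it, their tops 16 mm. Fixed; the four tiles stand 94 mm apart, two by two, any order.
- nest_drift: Nest of the drift: black tile 92 x 92 x 10 mm, a 54 mm cork disc in its middle and four straight grey lugs round it, 63 mm apart inside, 6 mm thick, 6 mm high. Origin: centre of the tile's underside, x and y along its edges, square to the lugs; floor between the lugs 10 mm above it, their tops 16 mm. Fixed; the four tiles stand 94 mm apart, two by two, any order.
- nest_sleeve: Nest of the receiving sleeve: black tile 92 x 92 x 10 mm, a 66 mm cork disc in its middle and four straight grey lugs round it, 75 mm apart inside, 6 mm thick, 6 mm high. Origin: centre of the tile's underside, x and y along its edges, square to the lugs; floor between the lugs 10 mm above it, their tops 16 mm. Fixed; the four tiles stand 94 mm apart, two by two, any order.
- grease_tub: Bystander, not to be moved: yellow tub of grease with a black lid, 82 mm across, 68 mm high, loose on the bench at the right. Origin: centre of its underside.
- cone_spanner: Bystander, not to be moved: thin spanner with a blue handle, 172 mm long, 12 mm thick, loose on the bench at the left front. Origin: under its middle.

How it is judged:
By the outcome, as a careful person would: the job done as asked, in the order asked, and still so for the second after the job is handed in, with the robot touching nothing.
It also fails if it takes over 102 s, if anything falls off the work surface, if the arm or the gripper's body presses on something with over 40 N, if the wrist force passes 120 N, or if a joint passes its speed limit or range.

## Working session

There is one attempt and no reset: what is moved stays moved. The work goes in short steps, Python scripts to look and compute and a shell command to move; the robot and the scene stay as the last step left them, time stands still between calls to the robot, and variables do not carry over. Pictures are saved under pics/ and viewed, at most 14 in all, crops included, and the job is handed in when it is done.

```bash
ls; mkdir -p pics
python3 - <<'E'
from plant import status, viewer, job, models, manip
import cv2
print(manip.tcp_to_grasp, status.sense())
for n in ("scene","top"):
    p=viewer.get_image(n); cv2.imwrite(f"pics/{n}0.png",p["img"]); print(n,p["camera_matrix"],p["dist"],p["T"])
E
```

```text
pics
0.0187 {'time': 0.0, 'joint_positions': array([ 1.2668196 ,  0.53715298, -0.0044177 ,  1.53884461,  0.00258739,
        1.06730909, -0.07120156]), 'joint_velocities': array([ 6.21883309e-04,  1.56549113e-03,  2.55232636e-03, -3.31843459e-04,
       -1.27012320e-03,  5.70554577e-04,  2.12975294e-05]), 'joint_efforts': array([-5.70413033e-05, -5.70977855e+01,  9.90370139e-01, -2.51597232e+01,
       -5.62996301e-02,  1.78919442e-02,  1.61840594e-04]), 'ee_pos': array([ 0.15293465, -0.63112841,  0.23785894]), 'orientation': array([-8.38422641e-04,  9.92937994e-01,  1.18631407e-01, -1.63214147e-04]), 'contact_force': array([ 0.25905525, -0.36572293,  0.36808548]), 'wrist_torque': array([ 0.01179602, -0.02031201, -0.03448942]), 'finger_force': 0.0, 'width': 0.0881740683716347}
scene [[400.87381157   0.         317.30668987]
 [  0.         400.87381157 198.91759493]
 [  0.           0.           1.        ]] [0.01301971 0.         0.         0.         0.        ] [[-0.82830938 -0.28552872  0.48205489 -0.04908687]
 [-0.56022026  0.43366675 -0.70575238  0.74874025]
 [-0.0075386  -0.85463823 -0.51916921  0.67126173]
 [ 0.          0.          0.          1.        ]]
top [[477.12840469   0.         316.88117265]
 [  0.         477.12840469 205.70681399]
 [  0.           0.           1.        ]] [-0.08894921  0.          0.          0.          0.        ] [[-0.14881885 -0.8043016   0.57528417 -0.4383281 ]
 [-0.98883871  0.11684046 -0.09244626  0.09510174]
 [ 0.00713821 -0.58262101 -0.81271262  1.3729993 ]
 [ 0.          0.          0.          1.        ]]
```

View pics/scene0.png

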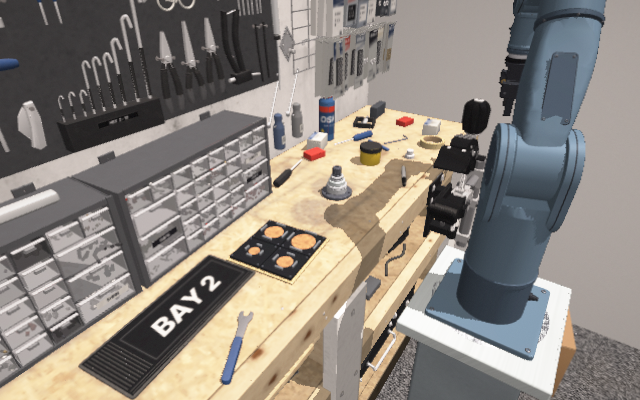

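View pics/top0.png

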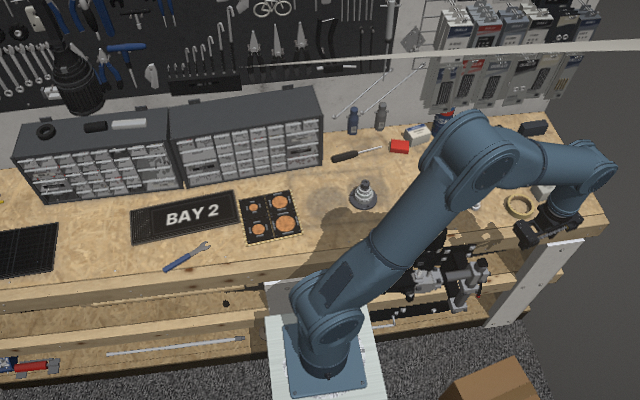

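The scene view shows the tray near (278,249), the press stack at (337,183), the spanner at (238,345) and the tub at (371,153). The top view shows the tray at (270,217) and the stack at (363,195); the arm hides the tub there.

```bash
cat > h.py <<'E'
from plant import status, viewer, job, models, manip
import cv2, numpy as np
def pts(p,uv,z):
    n=cv2.undistortPoints(np.float64(uv).reshape(-1,1,2),p["camera_matrix"],np.array(p["dist"],float)).reshape(-1,2)
    c=np.c_[n,np.ones(len(n))]*np.reshape(z,(-1,1))
    return c@p["T"][:3,:3].T+p["T"][:3,3]
def cloud(p,mask):
    m=mask&(p["z_map"]>0); v,u=np.nonzero(m)
    return pts(p,np.c_[u,v],p["z_map"][m])
def onplane(p,uv,h):
    a=pts(p,uv,np.ones(len(uv))); o=p["T"][:3,3]; d=a-o
    return o+d*((h-o[2])/d[:,2:3])
NAMES="knurled_nut bearing drift sleeve nest_nut nest_bearing nest_drift nest_sleeve grease_tub cone_spanner".split()
def survey(p,names=NAMES):
    for n in names:
        for r in models.outline_of(p,n)[:2]:
            c=cloud(p,r["mask"]); e=np.array(r["extent"])*[640,400,640,400]
            if len(c): print(n,round(r["score"],2),e.round(),"mid",((np.percentile(c,2,0)+np.percentile(c,98,0))/2).round(4),"lo",np.percentile(c,2,0).round(3),"hi",np.percentile(c,98,0).round(3))
E
python3 - <<'E'
from h import *
for n in("scene","top"):
    print(n); survey(viewer.get_image(n))
E
```

```text
scene
bearing 0.51 [337. 175.  13.   9.] mid [ 0.5382 -0.2225  0.0647] lo [ 0.522 -0.236  0.058] hi [ 0.554 -0.209  0.071]
sleeve 0.43 [337. 187.  18.   9.] mid [ 0.5348 -0.2172  0.0288] lo [ 0.51  -0.239  0.014] hi [ 0.56  -0.195  0.043]
nest_nut 0.91 [253. 250.  44.  34.] mid [0.5519 0.163  0.0148] lo [0.505 0.117 0.008] hi [0.599 0.209 0.022]
nest_bearing 0.61 [286. 264.  49.  31.] mid [0.4565 0.1537 0.0169] lo [0.413 0.11  0.012] hi [0.5   0.198 0.022]
nest_drift 0.75 [273. 233.  46.  28.] mid [0.562  0.0689 0.0179] lo [0.517 0.025 0.013] hi [0.607 0.113 0.023]
nest_sleeve 0.89 [303. 242.  43.  28.] mid [0.4673 0.0607 0.0182] lo [0.424 0.018 0.014] hi [0.511 0.103 0.023]
grease_tub 0.57 [373. 154.  25.  27.] mid [ 0.5594 -0.4965  0.0367] lo [ 0.523 -0.534  0.001] hi [ 0.596 -0.459  0.072]
grease_tub 0.28 [236. 350.  30.  76.] mid [0.3893 0.4003 0.0092] lo [0.344 0.33  0.004] hi [0.435 0.47  0.014]
cone_spanner 0.78 [237. 349.  31.  76.] mid [0.3892 0.3997 0.0082] lo [0.344 0.328 0.002] hi [0.435 0.471 0.014]
top
knurled_nut 0.51 [364. 184.  13.  12.] mid [ 0.5681 -0.2263  0.0496] lo [ 0.527 -0.24  -0.001] hi [ 0.61  -0.212  0.1  ]
drift 0.44 [363. 192.  15.   9.] mid [ 0.5263 -0.2246  0.0474] lo [ 0.513 -0.25   0.036] hi [ 0.54  -0.2    0.059]
sleeve 0.71 [365. 199.  21.  13.] mid [ 0.5228 -0.2207  0.0273] lo [ 0.506 -0.247  0.013] hi [ 0.539 -0.195  0.041]
nest_nut 0.65 [251. 209.  30.  22.] mid [0.5486 0.1635 0.014 ] lo [0.504 0.12  0.006] hi [0.593 0.207 0.022]
nest_bearing 0.93 [258. 230.  32.  28.] mid [0.4565 0.1513 0.0142] lo [0.411 0.108 0.007] hi [0.502 0.195 0.022]
nest_drift 0.61 [278. 201.  33.  30.] mid [0.5588 0.0709 0.0122] lo [0.508 0.026 0.002] hi [0.609 0.116 0.022]
nest_sleeve 0.62 [285. 224.  28.  32.] mid [0.4663 0.0589 0.0142] lo [0.421 0.016 0.007] hi [0.511 0.102 0.022]
cone_spanner 0.77 [187. 258.  44.  30.] mid [0.387  0.3972 0.0071] lo [ 0.345  0.331 -0.002] hi [0.429 0.464 0.016]
```

```bash
python3 -m jog '{"rows":[{"delta_pos":[28,31,5],"angular":[0,0,-0.75],"fingers":1},{"delta_pos":[28,31,5],"angular":[0,0,-0.75],"fingers":1},{"delta_pos":[28,31,5],"angular":[0,0,-0.75],"fingers":1},{"delta_pos":[28,31,5],"angular":[0,0,-0.75],"fingers":1},{"delta_pos":[28,31,5],"angular":[0,0,-0.75],"fingers":1},{"delta_pos":[28,31,5],"angular":[0,0,-0.75],"fingers":1},{"delta_pos":[28,31,5],"angular":[0,0,-0.75],"fingers":1},{"delta_pos":[28,31,5],"angular":[0,0,-0.75],"fingers":1},{"delta_pos":[28,31,5],"angular":[0,0,-0.75],"fingers":1},{"delta_pos":[28,31,5],"angular":[0,0,-0.75],"fingers":1}]}' 20
python3 - <<'E'
from h import *
p=viewer.get_image("wrist"); cv2.imwrite("pics/w1.png",p["img"]); print(p["T"].round(3)); survey(p)
print(status.sense()["ee_pos"])
E
```

```text
time: 2.03
ee_pos: [0.4315, -0.323, 0.2888]
orientation: [0.0, 0.999, 0.053, 0.0]
contact_force: [0.7, -1.3, -0.1]
width: 0.0879
finger_force: 0.0
[[ 0.106 -0.961 -0.256  0.497]
 [-0.994 -0.102 -0.029 -0.315]
 [ 0.002  0.258 -0.966  0.435]
 [ 0.     0.     0.     1.   ]]
knurled_nut 0.83 [228.  53.  40.  41.] mid [ 0.5401 -0.2303  0.085 ] lo [ 0.527 -0.244  0.071] hi [ 0.554 -0.217  0.099]
bearing 0.95 [234.  58.  46.  44.] mid [ 0.5399 -0.2312  0.0637] lo [ 0.52  -0.25   0.057] hi [ 0.56  -0.213  0.07 ]
drift 0.61 [240.  57.  52.  52.] mid [ 0.5406 -0.2347  0.0501] lo [ 0.515 -0.256  0.045] hi [ 0.566 -0.213  0.056]
sleeve 0.76 [248.  62.  53.  60.] mid [ 0.54   -0.2379  0.0286] lo [ 0.509 -0.262  0.017] hi [ 0.571 -0.213  0.04 ]
nest_bearing 0.5 [243.  61.  60.  67.] mid [ 0.5399 -0.2328  0.0285] lo [ 0.508 -0.262  0.013] hi [ 0.571 -0.203  0.044]
nest_drift 0.71 [14. 33. 27. 59.] mid [0.5485 0.0303 0.0144] lo [0.519 0.018 0.009] hi [0.578 0.043 0.02 ]
nest_sleeve 0.67 [ 22. 102.  45.  84.] mid [0.4699 0.0299 0.0143] lo [0.426 0.009 0.008] hi [0.514 0.051 0.02 ]
grease_tub 0.85 [497.  67. 105.  88.] mid [ 0.5587 -0.4981  0.0406] lo [ 0.522 -0.535  0.011] hi [ 0.595 -0.461  0.07 ]
[ 0.42961448 -0.32562334  0.28809182]
```

```bash
python3 -m jog '{"rows":[{"delta_pos":[22,19,-4],"angular":[0,0,0],"fingers":1},{"delta_pos":[22,19,-4],"angular":[0,0,0],"fingers":1},{"delta_pos":[22,19,-4],"angular":[0,0,0],"fingers":1},{"delta_pos":[22,19,-4],"angular":[0,0,0],"fingers":1},{"delta_pos":[22,19,-4],"angular":[0,0,0],"fingers":1},{"delta_pos":[0,0,0],"angular":[0,0,0],"fingers":1},{"delta_pos":[0,0,0],"angular":[0,0,0],"fingers":1},{"delta_pos":[0,0,0],"angular":[0,0,0],"fingers":1},{"delta_pos":[0,0,0],"angular":[0,0,0],"fingers":1},{"delta_pos":[0,0,0],"angular":[0,0,0],"fingers":1}]}'
cat >> h.py <<'E'
def circ(p,name,h):
    "outline of a part's top: mask cloud near top height h -> circle"
    r=models.outline_of(p,name)
    if not r: print(name,"none"); return
    m=r[0]["mask"]; c=cloud(p,m); top=c[np.abs(c[:,2]-h)<0.004]
    if len(top)<5: print(name,"few",len(top)); return
    (x,y),rad=cv2.minEnclosingCircle(np.float32(top[:,:2]))
    print(name,round(r[0]["score"],2),"top z",np.median(top[:,2]).round(4),"circle",round(x,4),round(y,4),"d",round(2*rad,4),"mean",top.mean(0).round(4))
E
python3 - <<'E'
from h import *
p=viewer.get_image("wrist"); cv2.imwrite("pics/w2.png",p["img"]); print(p["T"].round(3)); survey(p,NAMES[:4])
for n,h in zip(NAMES,(.098,.068,.054,.038)): circ(p,n,h)
print(status.sense()["ee_pos"])
E
```

```text
time: 3.42
ee_pos: [0.5395, -0.2312, 0.2685]
orientation: [0.0, 0.999, 0.052, -0.0]
contact_force: [-0.9, -0.1, 0.4]
width: 0.0879
finger_force: 0.0
[[ 0.104 -0.961 -0.257  0.605]
 [-0.995 -0.1   -0.029 -0.223]
 [ 0.002  0.258 -0.966  0.415]
 [ 0.     0.     0.     1.   ]]
knurled_nut 0.57 [314. 181.  33.  34.] mid [ 0.5425 -0.2296  0.0846] lo [ 0.529 -0.243  0.07 ] hi [ 0.556 -0.216  0.099]
bearing 0.94 [314. 175.  39.  34.] mid [ 0.5448 -0.2291  0.0634] lo [ 0.528 -0.249  0.057] hi [ 0.562 -0.209  0.07 ]
drift 0.84 [315. 172.  53.  50.] mid [ 0.5426 -0.229   0.0491] lo [ 0.517 -0.255  0.042] hi [ 0.568 -0.203  0.056]
sleeve 0.87 [316. 171.  58.  59.] mid [ 0.542  -0.2297  0.0324] lo [ 0.51  -0.261  0.012] hi [ 0.574 -0.198  0.053]
knurled_nut 0.57 top z 0.0976 circle 0.5419 -0.2296 d 0.0295 mean [ 0.5423 -0.2293  0.0973]
bearing 0.94 top z 0.0681 circle 0.5416 -0.2291 d 0.0416 mean [ 0.5493 -0.2273  0.068 ]
drift 0.84 top z 0.0538 circle 0.5415 -0.2293 d 0.054 mean [ 0.5493 -0.2296  0.0537]
sleeve 0.87 top z 0.0379 circle 0.5414 -0.2297 d 0.0662 mean [ 0.5494 -0.2298  0.0379]
[ 0.54038584 -0.22969564  0.26825327]
```

View pics/w2.png

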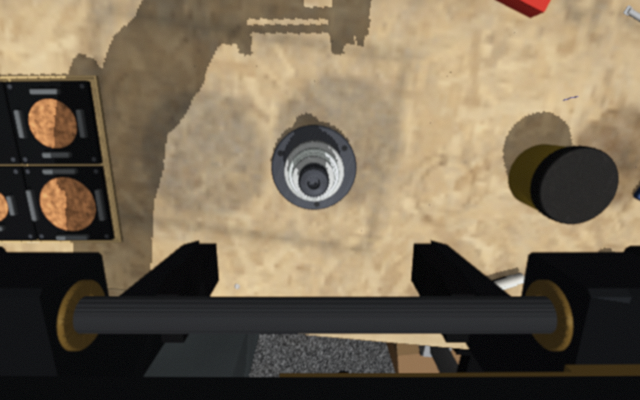

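The wrist view shows the stack at (314,175) on its foot, fully visible, and the tub at (577,185). Part of the tray shows at the left, with the drift and sleeve nests. The axis is (0.5416, -0.2295) and the measured heights match the text. I'll descend on the nut.

```bash
python3 -m jog '{"rows":[{"delta_pos":[1,0,-24],"angular":[0,0,0],"fingers":1},{"delta_pos":[0,0,-24],"angular":[0,0,0],"fingers":1},{"delta_pos":[0,0,-24],"angular":[0,0,0],"fingers":1},{"delta_pos":[0,0,-24],"angular":[0,0,0],"fingers":1},{"delta_pos":[0,0,-24],"angular":[0,0,0],"fingers":1},{"delta_pos":[0,0,-24],"angular":[0,0,0],"fingers":1},{"delta_pos":[0,0,-24],"angular":[0,0,0],"fingers":0.7},{"delta_pos":[0,0,-12],"angular":[0,0,0],"fingers":0.7},{"delta_pos":[0,0,-12],"angular":[0,0,0],"fingers":0.7},{"delta_pos":[0,0,0],"angular":[0,0,0],"fingers":0.7}]}'; python3 -c "
from h import *
for i in range(3): viewer.get_image('top'); print(status.sense()['ee_pos'])"
```

```text
time: 4.7
ee_pos: [0.5403, -0.2292, 0.0744]
orientation: [-0.001, 0.999, 0.054, -0.001]
contact_force: [-0.6, -0.2, 0.2]
width: 0.0636
finger_force: 0.0
[ 0.54119824 -0.22954909  0.075811  ]
[ 0.54187854 -0.22980941  0.07675661]
[ 0.5422989  -0.22998996  0.07732173]
```

```bash
python3 -m jog '{"rows":[{"delta_pos":[0,0,0],"angular":[0,0,0],"fingers":0.2},{"delta_pos":[0,0,0],"angular":[0,0,0],"fingers":0.2},{"delta_pos":[0,0,0],"angular":[0,0,0],"fingers":0.2},{"delta_pos":[0,0,0],"angular":[0,0,0],"fingers":0.2},{"delta_pos":[0,0,0],"angular":[0,0,0],"fingers":0.2},{"delta_pos":[0,0,0],"angular":[0,0,0],"fingers":0.2},{"delta_pos":[0,0,0],"angular":[0,0,0],"fingers":0.2},{"delta_pos":[0,0,0],"angular":[0,0,0],"fingers":0.2},{"delta_pos":[0,0,0],"angular":[0,0,0],"fingers":0.2},{"delta_pos":[0,0,0],"angular":[0,0,0],"fingers":0.2}]}' 25
```

```text
time: 5.68
ee_pos: [0.5416, -0.2298, 0.0765]
orientation: [0.0, 0.999, 0.053, 0.0]
contact_force: [-2.1, 1.0, 5.4]
width: 0.0292
finger_force: 25.0
```

```bash
python3 -m jog '{"rows":[{"delta_pos":[0,0,15],"angular":[0,0,0],"fingers":0.2},{"delta_pos":[0,0,30],"angular":[0,0,0],"fingers":0.2},{"delta_pos":[0,0,30],"angular":[0,0,0],"fingers":0.2},{"delta_pos":[0,0,30],"angular":[0,0,0],"fingers":0.2},{"delta_pos":[0,10,30],"angular":[0,0,0],"fingers":0.2},{"delta_pos":[-5,20,20],"angular":[0,0,0],"fingers":0.2},{"delta_pos":[-7,35,15],"angular":[0,0,0],"fingers":0.2},{"delta_pos":[-7,35,10],"angular":[0,0,0],"fingers":0.2},{"delta_pos":[-7,35,10],"angular":[0,0,0],"fingers":0.2},{"delta_pos":[-7,35,0],"angular":[0,0,0],"fingers":0.2}]}'
python3 -m jog '{"rows":[{"delta_pos":[-8,35,0],"angular":[0,0,0],"fingers":0.2},{"delta_pos":[-8,35,0],"angular":[0,0,0],"fingers":0.2},{"delta_pos":[-8,35,0],"angular":[0,0,0],"fingers":0.2},{"delta_pos":[-8,30,0],"angular":[0,0,0],"fingers":0.2},{"delta_pos":[-7,20,0],"angular":[0,0,0],"fingers":0.2},{"delta_pos":[0,10,0],"angular":[0,0,0],"fingers":0.2},{"delta_pos":[0,0,0],"angular":[0,0,0],"fingers":0.2},{"delta_pos":[0,0,0],"angular":[0,0,0],"fingers":0.2},{"delta_pos":[0,0,0],"angular":[0,0,0],"fingers":0.2},{"delta_pos":[0,0,0],"angular":[0,0,0],"fingers":0.2}]}'
cat >> h.py <<'E'
def nests(p,dbg=None):
    "cork disc of each nest by colour, back-projected on the floor height measured by the depth map"
    hsv=cv2.cvtColor(p["img"],cv2.COLOR_BGR2HSV); out={}
    ref=p["img"].copy()
    for n in NAMES[4:8]:
        for r in models.outline_of(p,n)[:1]:
            m=r["mask"]&(hsv[...,1]>90)&(hsv[...,2]>70)
            k,l,st,_=cv2.connectedComponentsWithStats(m.astype(np.uint8))
            if k<2: continue
            m=l==1+np.argmax(st[1:,4]); hull=cv2.convexHull(np.argwhere(m)[:,::-1].astype(np.int32))
            z=np.median(cloud(p,cv2.erode(m.astype(np.uint8),np.ones((3,3)))>0)[:,2])
            q=onplane(p,hull[:,0].astype(float),z); (x,y),rd=cv2.minEnclosingCircle(np.float32(q[:,:2]))
            c=cloud(p,r["mask"]); (tx,ty),(tw,th),ta=cv2.minAreaRect(np.float32(c[np.abs(c[:,2]-.01)<.004][:,:2]))
            print(n,round(r["score"],2),"floor",z.round(4),"cork",round(x,4),round(y,4),"d",round(2*rd,4),"tile",round(tx,4),round(ty,4),round(tw,3),round(th,3),round(ta,1),"lugtop",np.percentile(c[:,2],97).round(4))
            cv2.drawContours(ref,[hull],-1,(255,0,0),1)
    if dbg: cv2.imwrite(dbg,ref)
E
python3 - <<'E'
from h import *
p=viewer.get_image("wrist"); nests(p,"pics/w3.png"); print(status.sense())
E
```

```text
time: 6.52
ee_pos: [0.5086, -0.0582, 0.2678]
orientation: [0.0, 0.999, 0.053, 0.001]
contact_force: [0.8, -0.3, -0.9]
width: 0.0292
finger_force: 25.0
time: 7.35
ee_pos: [0.4699, 0.1034, 0.266]
orientation: [0.0, 0.999, 0.052, -0.0]
contact_force: [-0.4, -0.3, -0.7]
width: 0.0292
finger_force: 25.0
nest_nut 0.69 floor 0.0146 cork 0.5511 0.1613 d 0.0322 tile 0.5516 0.1614 0.091 0.092 5.9 lugtop 0.0197
nest_bearing 0.71 floor 0.0142 cork 0.458 0.151 d 0.0448 tile 0.4587 0.1517 0.092 0.092 5.9 lugtop 0.0198
nest_drift 0.55 floor 0.0147 cork 0.5614 0.0675 d 0.0559 tile 0.5613 0.0675 0.091 0.092 6.0 lugtop 0.0205
nest_sleeve 0.94 floor 0.0144 cork 0.468 0.0576 d 0.0682 tile 0.467 0.0571 0.095 0.091 6.0 lugtop 0.0204
{'time': 7.6, 'joint_positions': array([ 0.00323236,  0.23830226, -0.36637367,  1.92521054,  0.10105646,
        0.99573615, -1.87367703]), 'joint_velocities': array([-0.00409924, -0.0008154 , -0.00353597,  0.00076906,  0.00037132,
       -0.00112604, -0.00197622]), 'joint_efforts': array([ 1.07034892e-01, -3.82165110e+01, -1.77852876e+00, -2.45512909e+01,
        2.68496526e-02, -7.45530473e-02,  3.18304301e-03]), 'ee_pos': array([0.46958998, 0.10473823, 0.26623624]), 'orientation': array([ 5.21779334e-05,  9.98599179e-01,  5.29119709e-02, -4.96471133e-06]), 'contact_force': array([ 0.894841  , -0.0109384 , -0.81184892]), 'wrist_torque': array([ 0.00402327, -0.00987251, -0.00422963]), 'finger_force': 25.00002703629434, 'width': 0.029654210030616066}
```

View pics/w3.png

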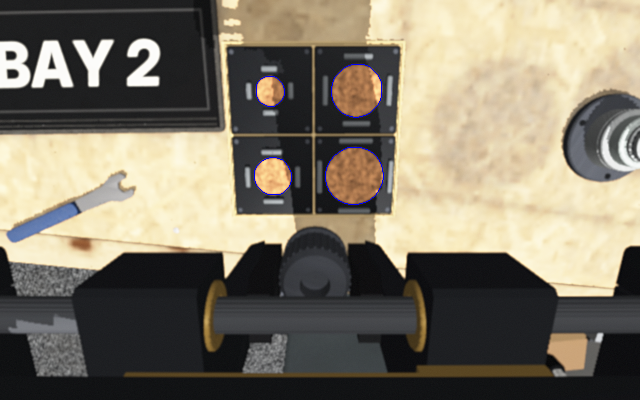

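The view shows the four nests: nut (270,91), bearing (272,176), drift (357,90), sleeve (355,176). The nut is held upright at (316,265). The floor measures about 14.5 mm, so the tray seems to sit on a board. I'll check the bench height in the same picture.

```bash
python3 -m jog '{"rows":[{"delta_pos":[20.4,14.3,-20],"angular":[0,0,0],"fingers":0.2},{"delta_pos":[20.4,14.3,-20],"angular":[0,0,0],"fingers":0.2},{"delta_pos":[20.4,14.3,-20],"angular":[0,0,0],"fingers":0.2},{"delta_pos":[20.4,14.3,-20],"angular":[0,0,0],"fingers":0.2},{"delta_pos":[0,0,-30],"angular":[0,0,0],"fingers":0.2},{"delta_pos":[0,0,-30],"angular":[0,0,0],"fingers":0.2},{"delta_pos":[0,0,-30],"angular":[0,0,0],"fingers":0.2},{"delta_pos":[0,0,-25],"angular":[0,0,0],"fingers":0.2},{"delta_pos":[0,0,-20],"angular":[0,0,0],"fingers":0.2},{"delta_pos":[0,0,0],"angular":[0,0,0],"fingers":0.2}]}'
python3 - <<'E'
from h import *
p=viewer.get_image("wrist"); cv2.imwrite("pics/w4.png",p["img"]); e=[status.sense()["ee_pos"]]
for i in range(4): q=viewer.get_image("scene"); e.append(status.sense()["ee_pos"])
print(np.mean(e,0))
m=np.zeros((400,640),bool); m[300:330,200:215]=1
print("scene bench z near tray, drift floor:",np.median(cloud(q,m)[:,2]), [np.median(cloud(q,r["mask"])[:,2]) for r in models.outline_of(q,"nest_sleeve")[:1]])
m[:]=0; m[5:40,480:560]=1; c=cloud(p,m); print("wrist bench",np.median(c,0))
E
```

```text
time: 8.43
ee_pos: [0.5482, 0.1613, 0.0473]
orientation: [0.001, 0.999, 0.053, -0.003]
contact_force: [-0.3, -0.5, -0.8]
width: 0.0294
finger_force: 25.0
[0.55137031 0.1625744  0.05171638]
scene bench z near tray, drift floor: 0.004709983295546838 [np.float64(0.01607567638471835)]
wrist bench [6.67840149e-01 7.08219467e-02 4.26894619e-04]
```

View pics/w4.png

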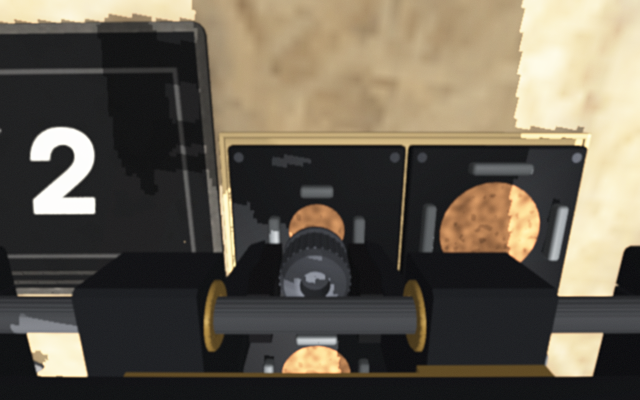

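The nut hangs centred over its nest: the cork shows at (316,220), the lugs on both sides, and the drift nest at (490,222). The bench reads 0.4 mm, so the raised nest floor is real. I'll lower to just above it.

```bash
python3 -m jog '{"rows":[{"delta_pos":[0,-1,-8],"angular":[0,0,0],"fingers":0.2},{"delta_pos":[0,0,-8],"angular":[0,0,0],"fingers":0.2},{"delta_pos":[0,0,-6],"angular":[0,0,0],"fingers":0.2},{"delta_pos":[0,0,-3],"angular":[0,0,0],"fingers":0.2},{"delta_pos":[0,0,0],"angular":[0,0,0],"fingers":0.2},{"delta_pos":[0,0,-1],"angular":[0,0,0],"fingers":0.2},{"delta_pos":[0,0,-1],"angular":[0,0,0],"fingers":0.2},{"delta_pos":[0,0,-1],"angular":[0,0,0],"fingers":0.2},{"delta_pos":[0,0,0],"angular":[0,0,0],"fingers":0.2},{"delta_pos":[0,0,0],"angular":[0,0,0],"fingers":0.2}]}'; python3 -c "
from h import *
e=[]
for i in range(4):
  viewer.get_image('scene'); s=status.sense(); e.append(np.r_[s['ee_pos'],s['contact_force']])
print(np.mean(e,0).round(4))"
```

```text
time: 9.57
ee_pos: [0.5511, 0.1615, 0.0233]
orientation: [-0.0, 0.999, 0.053, 0.0]
contact_force: [0.1, -0.5, -2.4]
width: 0.0291
finger_force: 25.0
[ 0.5511  0.1615  0.0234 -0.417  -0.2526 -0.8477]
```

```bash
python3 -m jog '{"rows":[{"delta_pos":[0,0,-0.8],"angular":[0,0,0],"fingers":0.2},{"delta_pos":[0,0,0],"angular":[0,0,0],"fingers":0.2},{"delta_pos":[0,0,0],"angular":[0,0,0],"fingers":0.5},{"delta_pos":[0,0,0],"angular":[0,0,0],"fingers":0.5},{"delta_pos":[0,0,0],"angular":[0,0,0],"fingers":0.5},{"delta_pos":[0,0,0],"angular":[0,0,0],"fingers":0.5},{"delta_pos":[0,0,10],"angular":[0,0,0],"fingers":0.5},{"delta_pos":[0,0,30],"angular":[0,0,0],"fingers":0.5},{"delta_pos":[0,0,35],"angular":[0,0,0],"fingers":0.5},{"delta_pos":[0,0,35],"angular":[0,0,0],"fingers":0.5}]}'
python3 -m jog '{"rows":[{"delta_pos":[0,-30,20],"angular":[0,0,0],"fingers":0.8},{"delta_pos":[-1,-40,20],"angular":[0,0,0],"fingers":0.8},{"delta_pos":[-1,-40,10],"angular":[0,0,0],"fingers":0.8},{"delta_pos":[-1,-40,0],"angular":[0,0,0],"fingers":0.8},{"delta_pos":[-1,-40,0],"angular":[0,0,0],"fingers":0.8},{"delta_pos":[-1,-40,0],"angular":[0,0,0],"fingers":0.8},{"delta_pos":[-1,-40,0],"angular":[0,0,0],"fingers":0.8},{"delta_pos":[-1,-40,0],"angular":[0,0,0],"fingers":0.8},{"delta_pos":[-1,-40,0],"angular":[0,0,0],"fingers":0.8},{"delta_pos":[-2,-41,0],"angular":[0,0,0],"fingers":0.8}]}'
python3 - <<'E'
from h import *
e=[]
p=viewer.get_image("wrist"); 
for i in range(3): e.append(status.sense()["ee_pos"]); q=viewer.get_image("top")
print(np.mean(e,0))
p=viewer.get_image("wrist"); survey(p,NAMES[:1])
for n,h in zip(NAMES[1:4],(.068,.054,.038)): circ(p,n,h)
q=viewer.get_image("scene"); circ(q,"knurled_nut",.0445); survey(q,["knurled_nut"])
cv2.imwrite("pics/s5.png",cv2.resize(q["img"][200:300,200:360],None,fx=4,fy=4))
E
```

```text
time: 10.6
ee_pos: [0.5504, 0.1614, 0.134]
orientation: [0.0, 0.999, 0.054, -0.001]
contact_force: [0.6, -0.8, -1.2]
width: 0.0437
finger_force: 0.0
time: 11.43
ee_pos: [0.5409, -0.2285, 0.1821]
orientation: [0.0, 0.999, 0.054, 0.0]
contact_force: [1.0, -0.1, -0.3]
width: 0.0704
finger_force: 0.0
[ 0.53927531 -0.23567527  0.18172228]
bearing 0.6 top z 0.0681 circle 0.5407 -0.2291 d 0.0424 mean [ 0.5415 -0.229   0.068 ]
drift 0.67 top z 0.0539 circle 0.5416 -0.2289 d 0.0541 mean [ 0.553  -0.2278  0.0538]
sleeve 0.95 top z 0.038 circle 0.5415 -0.2296 d 0.0661 mean [ 0.5567 -0.2295  0.0379]
knurled_nut 0.45 top z 0.0445 circle 0.5503 0.1635 d 0.029 mean [0.5503 0.164  0.0444]
knurled_nut 0.45 [253. 246.   8.  12.] mid [0.55   0.1647 0.0322] lo [0.537 0.152 0.017] hi [0.563 0.177 0.047]
```

View pics/s5.png

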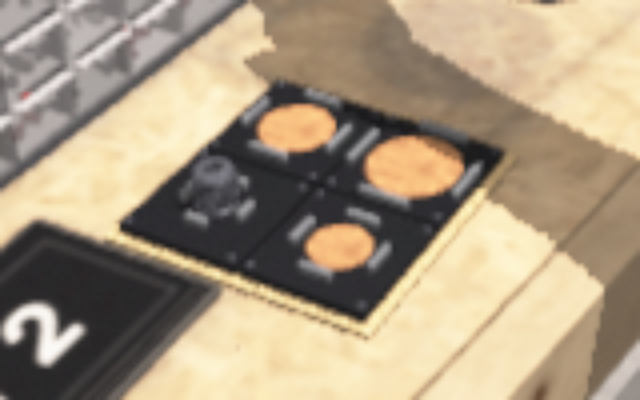

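The nut stands upright in its nest at crop (213,185), with its top at 44.5 mm. That is the 14.5 mm floor plus 30 mm. Next is the bearing.

```bash
python3 -m jog '{"rows":[{"delta_pos":[2,6.5,-10],"angular":[0,0,0],"fingers":0.8},{"delta_pos":[0,0,-30],"angular":[0,0,0],"fingers":0.8},{"delta_pos":[0,0,-30],"angular":[0,0,0],"fingers":0.8},{"delta_pos":[0,0,-25],"angular":[0,0,0],"fingers":0.8},{"delta_pos":[0,0,-15],"angular":[0,0,0],"fingers":0.8},{"delta_pos":[0,0,-9],"angular":[0,0,0],"fingers":0.8},{"delta_pos":[0,0,0],"angular":[0,0,0],"fingers":0.8},{"delta_pos":[0,0,0],"angular":[0,0,0],"fingers":0.8},{"delta_pos":[0,0,0],"angular":[0,0,0],"fingers":0.8},{"delta_pos":[0,0,0],"angular":[0,0,0],"fingers":0.8}]}'
cat >> h.py <<'E'
def where():
    e=[]
    for i in range(5):
        viewer.get_image('scene'); s=status.sense(); e.append(np.r_[s['ee_pos'],s['contact_force'],s['width'],s['finger_force']])
    print(np.mean(e,0).round(4))
E
python3 -c "
from h import *
where()"
```

```text
time: 12.87
ee_pos: [0.5441, -0.2205, 0.0633]
orientation: [0.0, 0.999, 0.053, 0.001]
contact_force: [-0.4, -1.0, 0.6]
width: 0.0703
finger_force: 0.0
[ 0.5436 -0.2205  0.0629  0.5275 -0.3498 -0.0583  0.0706  0.    ]
```

```bash
python3 -m jog '{"rows":[{"delta_pos":[-2.4,-8.8,-0.8],"angular":[0,0,0],"fingers":0.8},{"delta_pos":[0,0,0],"angular":[0,0,0],"fingers":0.8},{"delta_pos":[0,0,0],"angular":[0,0,0],"fingers":0.8},{"delta_pos":[0,0,0],"angular":[0,0,0],"fingers":0.3},{"delta_pos":[0,0,0],"angular":[0,0,0],"fingers":0.3},{"delta_pos":[0,0,0],"angular":[0,0,0],"fingers":0.3},{"delta_pos":[0,0,0],"angular":[0,0,0],"fingers":0.3},{"delta_pos":[0,0,0],"angular":[0,0,0],"fingers":0.3},{"delta_pos":[0,0,0],"angular":[0,0,0],"fingers":0.3},{"delta_pos":[0,0,0],"angular":[0,0,0],"fingers":0.3}]}' 25; python3 -c "
from h import *
where()"
```

```text
time: 13.95
ee_pos: [0.5408, -0.2289, 0.0613]
orientation: [-0.0, 0.999, 0.054, 0.0]
contact_force: [-0.0, 0.5, -0.8]
width: 0.0407
finger_force: 25.0
[ 5.408e-01 -2.289e-01  6.130e-02 -1.670e-02 -5.320e-02 -3.206e-01
  4.060e-02  2.500e+01]
```

```bash
python3 -m jog '{"rows":[{"delta_pos":[0,0,15],"angular":[0,0,0],"fingers":0.3},{"delta_pos":[0,0,30],"angular":[0,0,0],"fingers":0.3},{"delta_pos":[0,0,35],"angular":[0,0,0],"fingers":0.3},{"delta_pos":[0,0,30],"angular":[0,0,0],"fingers":0.3},{"delta_pos":[-4,20,5],"angular":[0,0,0],"fingers":0.3},{"delta_pos":[-8,35,0],"angular":[0,0,0],"fingers":0.3},{"delta_pos":[-8,40,0],"angular":[0,0,0],"fingers":0.3},{"delta_pos":[-8,40,0],"angular":[0,0,0],"fingers":0.3},{"delta_pos":[-8,40,0],"angular":[0,0,0],"fingers":0.3},{"delta_pos":[-8,40,0],"angular":[0,0,0],"fingers":0.3}]}'
python3 -m jog '{"rows":[{"delta_pos":[-8,40,0],"angular":[0,0,0],"fingers":0.3},{"delta_pos":[-8,40,0],"angular":[0,0,0],"fingers":0.3},{"delta_pos":[-8,40,0],"angular":[0,0,0],"fingers":0.3},{"delta_pos":[-8,25,0],"angular":[0,0,0],"fingers":0.3},{"delta_pos":[-6,15,0],"angular":[0,0,0],"fingers":0.3},{"delta_pos":[0,5,0],"angular":[0,0,0],"fingers":0.3},{"delta_pos":[0,0,0],"angular":[0,0,0],"fingers":0.3},{"delta_pos":[0,0,0],"angular":[0,0,0],"fingers":0.3},{"delta_pos":[0,0,0],"angular":[0,0,0],"fingers":0.3},{"delta_pos":[0,0,0],"angular":[0,0,0],"fingers":0.3}]}'
python3 - <<'E'
from h import *
where(); p=viewer.get_image("wrist"); cv2.imwrite("pics/w6.png",p["img"]); nests(p); circ(p,"knurled_nut",.0445)
E
```

```text
time: 15.03
ee_pos: [0.4957, -0.0125, 0.1763]
orientation: [0.0, 0.999, 0.053, -0.0]
contact_force: [1.0, 1.3, -1.3]
width: 0.0404
finger_force: 25.0
time: 15.87
ee_pos: [0.4592, 0.1493, 0.1761]
orientation: [0.0, 0.999, 0.052, -0.0]
contact_force: [-0.3, -0.2, -2.2]
width: 0.0405
finger_force: 25.0
[ 0.459   0.15    0.1762  0.1824  0.1332 -1.4314  0.0407 24.9998]Traceback (most recent call last):
  File "<stdin>", line 2, in <module>
  File "h.py", line 37, in nests
    z=np.median(cloud(p,cv2.erode(m.astype(np.uint8),np.ones((3,3)))>0)[:,2])
                ~~~~~^^^^^^^^^^^^^^^^^^^^^^^^^^^^^^^^^^^^^^^^^^^^^^^^^^
  File "h.py", line 9, in cloud
    return pts(p,np.c_[u,v],p["z_map"][m])
  File "h.py", line 4, in pts
    n=cv2.undistortPoints(np.float64(uv).reshape(-1,1,2),p["camera_matrix"],np.array(p["dist"],float)).reshape(-1,2)
      ~~~~~~~~~~~~~~~~~~~^^^^^^^^^^^^^^^^^^^^^^^^^^^^^^^^^^^^^^^^^^^^^^^^^^^^^^^^^^^^^^^^^^^^^^^^^^^^^
cv2.error: OpenCV(4.12.0) /io/opencv/modules/calib3d/src/undistort.dispatch.cpp:347: error: (-215:Assertion failed) CV_IS_MAT(_src) && CV_IS_MAT(_dst) && (_src->rows == 1 || _src->cols == 1) && (_dst->rows == 1 || _dst->cols == 1) && _src->cols + _src->rows - 1 == _dst->rows + _dst->cols - 1 && (CV_MAT_TYPE(_src->type) == CV_32FC2 || CV_MAT_TYPE(_src->type) == CV_64FC2) && (CV_MAT_TYPE(_dst->type) == CV_32FC2 || CV_MAT_TYPE(_dst->type) == CV_64FC2) in function 'cvUndistortPointsInternal'
```

View pics/w6.png

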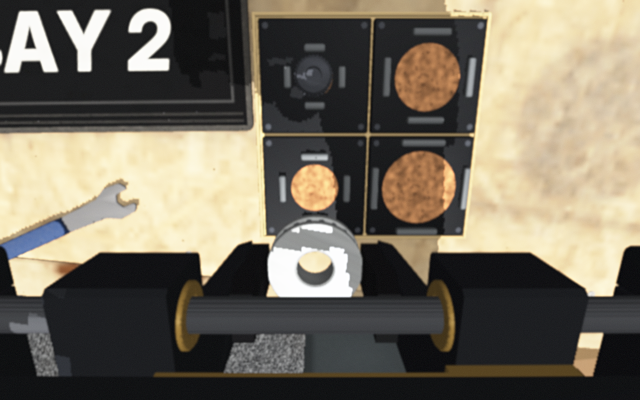

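The bearing is held level at (315,265). The nut sits between its lugs at (314,75), and the bearing nest's cork is at (314,187). Lowering now.

```bash
python3 -m jog '{"rows":[{"delta_pos":[-0.7,1.3,-20],"angular":[0,0,0],"fingers":0.3},{"delta_pos":[0,0,-35],"angular":[0,0,0],"fingers":0.3},{"delta_pos":[0,0,-35],"angular":[0,0,0],"fingers":0.3},{"delta_pos":[0,0,-30],"angular":[0,0,0],"fingers":0.3},{"delta_pos":[0,0,-20],"angular":[0,0,0],"fingers":0.3},{"delta_pos":[0,0,-7],"angular":[0,0,0],"fingers":0.3},{"delta_pos":[0,0,-3],"angular":[0,0,0],"fingers":0.3},{"delta_pos":[0,0,-1],"angular":[0,0,0],"fingers":0.3},{"delta_pos":[0,0,0],"angular":[0,0,0],"fingers":0.3},{"delta_pos":[0,0,0],"angular":[0,0,0],"fingers":0.3}]}'; python3 -c "
from h import *
where()"
```

```text
time: 17.05
ee_pos: [0.459, 0.1526, 0.0265]
orientation: [-0.0, 0.999, 0.053, 0.001]
contact_force: [0.1, 0.1, -0.6]
width: 0.0408
finger_force: 25.0
[ 0.4587  0.1524  0.0261  0.2127  0.0377 -1.3634  0.0406 24.9998]
```

```bash
python3 -m jog '{"rows":[{"delta_pos":[0,-1,-2],"angular":[0,0,0],"fingers":0.3},{"delta_pos":[0,0,-1.5],"angular":[0,0,0],"fingers":0.3},{"delta_pos":[0,0,-0.5],"angular":[0,0,0],"fingers":0.3},{"delta_pos":[0,0,0],"angular":[0,0,0],"fingers":0.3},{"delta_pos":[0,0,0],"angular":[0,0,0],"fingers":0.62},{"delta_pos":[0,0,0],"angular":[0,0,0],"fingers":0.62},{"delta_pos":[0,0,0],"angular":[0,0,0],"fingers":0.62},{"delta_pos":[0,0,0],"angular":[0,0,0],"fingers":0.62},{"delta_pos":[0,0,10],"angular":[0,0,0],"fingers":0.62},{"delta_pos":[0,0,30],"angular":[0,0,0],"fingers":0.62}]}'
python3 -m jog '{"rows":[{"delta_pos":[0,0,35],"angular":[0,0,0],"fingers":0.62},{"delta_pos":[0,0,35],"angular":[0,0,0],"fingers":0.8},{"delta_pos":[0,-20,25],"angular":[0,0,0],"fingers":0.9},{"delta_pos":[8,-35,10],"angular":[0,0,0],"fingers":0.9},{"delta_pos":[9,-40,0],"angular":[0,0,0],"fingers":0.9},{"delta_pos":[9,-40,0],"angular":[0,0,0],"fingers":0.9},{"delta_pos":[9,-40,0],"angular":[0,0,0],"fingers":0.9},{"delta_pos":[9,-40,0],"angular":[0,0,0],"fingers":0.9},{"delta_pos":[9,-40,0],"angular":[0,0,0],"fingers":0.9},{"delta_pos":[9,-40,0],"angular":[0,0,0],"fingers":0.9}]}'
python3 -m jog '{"rows":[{"delta_pos":[9,-35,0],"angular":[0,0,0],"fingers":0.9},{"delta_pos":[9,-25,0],"angular":[0,0,0],"fingers":0.9},{"delta_pos":[3,-15,0],"angular":[0,0,0],"fingers":0.9},{"delta_pos":[0,-10,0],"angular":[0,0,0],"fingers":0.9},{"delta_pos":[0,0,0],"angular":[0,0,0],"fingers":0.9},{"delta_pos":[0,0,0],"angular":[0,0,0],"fingers":0.9},{"delta_pos":[0,0,0],"angular":[0,0,0],"fingers":0.9},{"delta_pos":[0,0,0],"angular":[0,0,0],"fingers":0.9},{"delta_pos":[0,0,0],"angular":[0,0,0],"fingers":0.9},{"delta_pos":[0,0,0],"angular":[0,0,0],"fingers":0.9}]}'
python3 - <<'E'
from h import *
where(); p=viewer.get_image("wrist")
for n,h in zip(NAMES[2:4],(.054,.038)): circ(p,n,h)
q=viewer.get_image("top"); survey(q,["bearing","knurled_nut","drift"]); circ(q,"bearing",.0285)
q=viewer.get_image("scene"); survey(q,["bearing","knurled_nut"]); circ(q,"bearing",.0285)
E
```

```text
time: 18.13
ee_pos: [0.4555, 0.1505, 0.0595]
orientation: [0.001, 0.999, 0.054, -0.003]
contact_force: [1.3, -0.3, 0.7]
width: 0.0545
finger_force: 0.0
time: 18.97
ee_pos: [0.52, -0.1458, 0.1672]
orientation: [0.0, 0.999, 0.054, 0.0]
contact_force: [0.9, 0.5, -0.1]
width: 0.0797
finger_force: 0.0
time: 19.8
ee_pos: [0.5411, -0.2277, 0.1664]
orientation: [-0.0, 0.999, 0.054, -0.0]
contact_force: [0.4, -0.3, -1.6]
width: 0.0792
finger_force: 0.0
[ 0.541  -0.2284  0.1663 -0.4077 -0.1006 -0.2678  0.0792  0.    ]
drift 0.78 top z 0.054 circle 0.5415 -0.2292 d 0.0542 mean [ 0.5428 -0.2289  0.054 ]
sleeve 0.62 top z 0.038 circle 0.5414 -0.2296 d 0.0661 mean [ 0.5565 -0.2292  0.0379]
knurled_nut 0.46 [255. 204.   9.   8.] mid [0.5463 0.1616 0.0326] lo [0.533 0.151 0.018] hi [0.559 0.172 0.047]
bearing none
bearing 0.72 [286. 257.  20.  18.] mid [0.4566 0.1539 0.0244] lo [0.438 0.136 0.017] hi [0.475 0.172 0.032]
knurled_nut 0.73 [253. 248.   9.  14.] mid [0.5503 0.1651 0.0319] lo [0.537 0.153 0.017] hi [0.563 0.177 0.047]
bearing 0.72 top z 0.0295 circle 0.4595 0.1524 d 0.0451 mean [0.4569 0.154  0.0292]
```

The bearing is in its nest, with its top at about 29 mm. Next is the drift.

```bash
python3 -m jog '{"rows":[{"delta_pos":[0.4,-0.9,-15],"angular":[0,0,0],"fingers":0.9},{"delta_pos":[0,0,-35],"angular":[0,0,0],"fingers":0.9},{"delta_pos":[0,0,-35],"angular":[0,0,0],"fingers":0.9},{"delta_pos":[0,0,-20],"angular":[0,0,0],"fingers":0.9},{"delta_pos":[0,0,-10],"angular":[0,0,0],"fingers":0.9},{"delta_pos":[0,0,-5],"angular":[0,0,0],"fingers":0.9},{"delta_pos":[0,0,0],"angular":[0,0,0],"fingers":0.9},{"delta_pos":[0,0,0],"angular":[0,0,0],"fingers":0.9},{"delta_pos":[0,0,0],"angular":[0,0,0],"fingers":0.9},{"delta_pos":[0,0,0],"angular":[0,0,0],"fingers":0.9}]}'; python3 -c "
from h import *
where()"
```

```text
time: 21.48
ee_pos: [0.5424, -0.2301, 0.0476]
orientation: [0.001, 0.999, 0.053, 0.001]
contact_force: [1.8, 0.4, 0.7]
width: 0.0794
finger_force: 0.0
[ 0.5419 -0.2299  0.047   0.339   0.1775  0.0044  0.0792  0.    ]
```

Position is good; lower 1 mm, then grip.

```bash
python3 -m jog '{"rows":[{"delta_pos":[-0.4,0.5,-1],"angular":[0,0,0],"fingers":0.9},{"delta_pos":[0,0,0],"angular":[0,0,0],"fingers":0.45},{"delta_pos":[0,0,0],"angular":[0,0,0],"fingers":0.45},{"delta_pos":[0,0,0],"angular":[0,0,0],"fingers":0.45},{"delta_pos":[0,0,0],"angular":[0,0,0],"fingers":0.45},{"delta_pos":[0,0,0],"angular":[0,0,0],"fingers":0.45},{"delta_pos":[0,0,0],"angular":[0,0,0],"fingers":0.45},{"delta_pos":[0,0,0],"angular":[0,0,0],"fingers":0.45},{"delta_pos":[0,0,0],"angular":[0,0,0],"fingers":0.45},{"delta_pos":[0,0,0],"angular":[0,0,0],"fingers":0.45}]}' 25; python3 -c "
from h import *
where()"
```

```text
time: 22.57
ee_pos: [0.5409, -0.2292, 0.0452]
orientation: [0.0, 0.999, 0.053, -0.0]
contact_force: [-0.2, -0.2, -0.2]
width: 0.0524
finger_force: 25.0
[ 0.541  -0.2292  0.0452  0.2444 -0.3363 -0.5004  0.0526 24.9999]
```

```bash
python3 -m jog '{"rows":[{"delta_pos":[0,0,15],"angular":[0,0,0],"fingers":0.45},{"delta_pos":[0,0,30],"angular":[0,0,0],"fingers":0.45},{"delta_pos":[0,0,35],"angular":[0,0,0],"fingers":0.45},{"delta_pos":[0,0,30],"angular":[0,0,0],"fingers":0.45},{"delta_pos":[1,15,5],"angular":[0,0,0],"fingers":0.45},{"delta_pos":[2,30,0],"angular":[0,0,0],"fingers":0.45},{"delta_pos":[3,40,0],"angular":[0,0,0],"fingers":0.45},{"delta_pos":[3,40,0],"angular":[0,0,0],"fingers":0.45},{"delta_pos":[3,40,0],"angular":[0,0,0],"fingers":0.45},{"delta_pos":[3,40,0],"angular":[0,0,0],"fingers":0.45}]}'
python3 -m jog '{"rows":[{"delta_pos":[3,40,0],"angular":[0,0,0],"fingers":0.45},{"delta_pos":[2,30,0],"angular":[0,0,0],"fingers":0.45},{"delta_pos":[0,15,0],"angular":[0,0,0],"fingers":0.45},{"delta_pos":[0,7,0],"angular":[0,0,0],"fingers":0.45},{"delta_pos":[0,0,-20],"angular":[0,0,0],"fingers":0.45},{"delta_pos":[0,0,-20],"angular":[0,0,0],"fingers":0.45},{"delta_pos":[0,0,0],"angular":[0,0,0],"fingers":0.45},{"delta_pos":[0,0,0],"angular":[0,0,0],"fingers":0.45},{"delta_pos":[0,0,0],"angular":[0,0,0],"fingers":0.45},{"delta_pos":[0,0,0],"angular":[0,0,0],"fingers":0.45}]}'
python3 - <<'E'
from h import *
where(); p=viewer.get_image("wrist"); cv2.imwrite("pics/w7.png",p["img"])
E
```

```text
time: 23.65
ee_pos: [0.5551, -0.0218, 0.1597]
orientation: [-0.0, 0.999, 0.053, -0.001]
contact_force: [0.9, 0.1, -0.9]
width: 0.0529
finger_force: 25.0
time: 24.48
ee_pos: [0.5618, 0.0675, 0.1213]
orientation: [0.0, 0.999, 0.053, 0.001]
contact_force: [0.4, -0.1, -0.8]
width: 0.0529
finger_force: 25.0
[ 5.61500e-01  6.77000e-02  1.21100e-01  1.46000e-02  2.70900e-01
 -1.24480e+00  5.28000e-02  2.49998e+01]
```

View pics/w7.png

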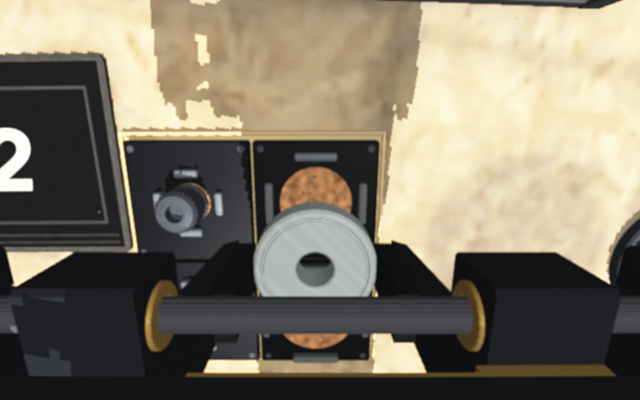

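The drift is held level at (315,262) over its nest, with the cork showing behind it at (316,185). The nut stands at (180,205). Lowering now.

```bash
python3 -m jog '{"rows":[{"delta_pos":[0,0,-15],"angular":[0,0,0],"fingers":0.45},{"delta_pos":[0,0,-30],"angular":[0,0,0],"fingers":0.45},{"delta_pos":[0,0,-25],"angular":[0,0,0],"fingers":0.45},{"delta_pos":[0,0,-15],"angular":[0,0,0],"fingers":0.45},{"delta_pos":[0,0,-7],"angular":[0,0,0],"fingers":0.45},{"delta_pos":[0,0,-3],"angular":[0,0,0],"fingers":0.45},{"delta_pos":[0,0,-1],"angular":[0,0,0],"fingers":0.45},{"delta_pos":[0,0,0],"angular":[0,0,0],"fingers":0.45},{"delta_pos":[0,0,0],"angular":[0,0,0],"fingers":0.45},{"delta_pos":[0,0,0],"angular":[0,0,0],"fingers":0.45}]}'; python3 -c "
from h import *
where()"
```

```text
time: 25.62
ee_pos: [0.5617, 0.068, 0.0253]
orientation: [-0.0, 0.999, 0.053, 0.001]
contact_force: [-1.0, -0.8, -0.0]
width: 0.053
finger_force: 25.0
[ 5.61400e-01  6.79000e-02  2.48000e-02 -1.29400e-01 -2.03800e-01
 -1.40930e+00  5.28000e-02  2.49998e+01]
```

```bash
python3 -m jog '{"rows":[{"delta_pos":[0,0,-1.5],"angular":[0,0,0],"fingers":0.45},{"delta_pos":[0,0,-1],"angular":[0,0,0],"fingers":0.45},{"delta_pos":[0,0,0],"angular":[0,0,0],"fingers":0.45},{"delta_pos":[0,0,0],"angular":[0,0,0],"fingers":0.75},{"delta_pos":[0,0,0],"angular":[0,0,0],"fingers":0.75},{"delta_pos":[0,0,0],"angular":[0,0,0],"fingers":0.75},{"delta_pos":[0,0,0],"angular":[0,0,0],"fingers":0.75},{"delta_pos":[0,0,10],"angular":[0,0,0],"fingers":0.75},{"delta_pos":[0,0,30],"angular":[0,0,0],"fingers":0.75},{"delta_pos":[0,0,35],"angular":[0,0,0],"fingers":0.75}]}'
python3 -m jog '{"rows":[{"delta_pos":[0,-5,35],"angular":[0,0,0],"fingers":0.9},{"delta_pos":[-1,-20,25],"angular":[0,0,0],"fingers":1},{"delta_pos":[-2,-35,0],"angular":[0,0,0],"fingers":1},{"delta_pos":[-3,-40,0],"angular":[0,0,0],"fingers":1},{"delta_pos":[-3,-40,0],"angular":[0,0,0],"fingers":1},{"delta_pos":[-3,-40,0],"angular":[0,0,0],"fingers":1},{"delta_pos":[-3,-40,0],"angular":[0,0,0],"fingers":1},{"delta_pos":[-3,-35,0],"angular":[0,0,0],"fingers":1},{"delta_pos":[-2,-25,0],"angular":[0,0,0],"fingers":1},{"delta_pos":[0,-12,0],"angular":[0,0,0],"fingers":1}]}'
python3 -m jog '{"rows":[{"delta_pos":[0,-5,0],"angular":[0,0,0],"fingers":1},{"delta_pos":[0,0,-15],"angular":[0,0,0],"fingers":1},{"delta_pos":[0,0,-25],"angular":[0,0,0],"fingers":1},{"delta_pos":[0,0,-15],"angular":[0,0,0],"fingers":1},{"delta_pos":[0,0,0],"angular":[0,0,0],"fingers":1},{"delta_pos":[0,0,0],"angular":[0,0,0],"fingers":1},{"delta_pos":[0,0,0],"angular":[0,0,0],"fingers":1},{"delta_pos":[0,0,0],"angular":[0,0,0],"fingers":1},{"delta_pos":[0,0,0],"angular":[0,0,0],"fingers":1},{"delta_pos":[0,0,0],"angular":[0,0,0],"fingers":1}]}'
python3 - <<'E'
from h import *
where(); p=viewer.get_image("wrist"); cv2.imwrite("pics/w8.png",p["img"]); circ(p,"sleeve",.038); survey(p,["sleeve"])
q=viewer.get_image("scene"); survey(q,["bearing","knurled_nut","drift"]); circ(q,"drift",.0305)
E
```

```text
time: 26.7
ee_pos: [0.5593, 0.0677, 0.0966]
orientation: [0.0, 0.999, 0.054, -0.002]
contact_force: [0.4, 0.0, -0.1]
width: 0.0665
finger_force: 0.0
time: 27.53
ee_pos: [0.5397, -0.2291, 0.1575]
orientation: [0.001, 0.999, 0.051, -0.0]
contact_force: [-0.2, -0.0, 0.7]
width: 0.088
finger_force: 0.0
time: 28.37
ee_pos: [0.5415, -0.2292, 0.1027]
orientation: [0.0, 0.999, 0.053, 0.001]
contact_force: [-0.1, 0.3, -0.2]
width: 0.0883
finger_force: 0.0
[ 0.5412 -0.2292  0.1021  0.0497  0.107   0.1388  0.0881  0.    ]
sleeve 0.77 top z 0.038 circle 0.541 -0.229 d 0.067 mean [ 0.5428 -0.2293  0.038 ]
sleeve 0.77 [319. 216. 101. 106.] mid [ 0.5423 -0.2294  0.026 ] lo [ 0.511 -0.259  0.013] hi [ 0.574 -0.199  0.039]
bearing 0.46 [286. 257.  15.  12.] mid [0.4584 0.1528 0.0245] lo [0.439 0.133 0.017] hi [0.478 0.172 0.032]
knurled_nut 0.52 [252. 246.  11.  16.] mid [0.5597 0.1632 0.0316] lo [0.537 0.15  0.016] hi [0.582 0.177 0.047]
drift 0.8 [275. 231.  17.  12.] mid [0.5585 0.072  0.0269] lo [0.536 0.049 0.02 ] hi [0.581 0.095 0.034]
drift 0.8 top z 0.0316 circle 0.5599 0.071 d 0.0519 mean [0.5583 0.0732 0.0313]
```

The drift is in its nest, with its top at about 31 mm. Next is the sleeve.

```bash
python3 -m jog '{"rows":[{"delta_pos":[0.2,0,-15],"angular":[0,0,0],"fingers":1},{"delta_pos":[0,0,-25],"angular":[0,0,0],"fingers":1},{"delta_pos":[0,0,-20],"angular":[0,0,0],"fingers":1},{"delta_pos":[0,0,-12],"angular":[0,0,0],"fingers":1},{"delta_pos":[0,0,-6],"angular":[0,0,0],"fingers":1},{"delta_pos":[0,0,-3],"angular":[0,0,0],"fingers":1},{"delta_pos":[0,0,0],"angular":[0,0,0],"fingers":1},{"delta_pos":[0,0,0],"angular":[0,0,0],"fingers":1},{"delta_pos":[0,0,0],"angular":[0,0,0],"fingers":1},{"delta_pos":[0,0,0],"angular":[0,0,0],"fingers":1}]}'; python3 -c "
from h import *
where()"
```

```text
time: 29.85
ee_pos: [0.5418, -0.2294, 0.0216]
orientation: [0.0, 0.999, 0.053, 0.001]
contact_force: [0.3, 0.1, 0.8]
width: 0.0879
finger_force: 0.0
[ 0.5415 -0.2293  0.0212 -0.1005 -0.2913  0.3244  0.0882  0.    ]
```

```bash
python3 -m jog '{"rows":[{"delta_pos":[0,0,-1],"angular":[0,0,0],"fingers":1},{"delta_pos":[0,0,0],"angular":[0,0,0],"fingers":0.55},{"delta_pos":[0,0,0],"angular":[0,0,0],"fingers":0.55},{"delta_pos":[0,0,0],"angular":[0,0,0],"fingers":0.55},{"delta_pos":[0,0,0],"angular":[0,0,0],"fingers":0.55},{"delta_pos":[0,0,0],"angular":[0,0,0],"fingers":0.55},{"delta_pos":[0,0,0],"angular":[0,0,0],"fingers":0.55},{"delta_pos":[0,0,0],"angular":[0,0,0],"fingers":0.55},{"delta_pos":[0,0,0],"angular":[0,0,0],"fingers":0.55},{"delta_pos":[0,0,0],"angular":[0,0,0],"fingers":0.55}]}' 40; python3 -c "
from h import *
where()"
```

```text
time: 30.93
ee_pos: [0.5412, -0.2293, 0.0198]
orientation: [0.0, 0.999, 0.053, 0.0]
contact_force: [0.3, -1.2, -1.3]
width: 0.0651
finger_force: 40.0
[ 5.41200e-01 -2.29300e-01  1.97000e-02  6.04600e-01 -8.09900e-01
 -9.37600e-01  6.49000e-02  3.99999e+01]
```

```bash
python3 -m jog '{"rows":[{"delta_pos":[0,0,15],"angular":[0,0,0],"fingers":0.55},{"delta_pos":[0,0,30],"angular":[0,0,0],"fingers":0.55},{"delta_pos":[0,0,35],"angular":[0,0,0],"fingers":0.55},{"delta_pos":[0,0,30],"angular":[0,0,0],"fingers":0.55},{"delta_pos":[0,0,10],"angular":[0,0,0],"fingers":0.55},{"delta_pos":[-5,15,0],"angular":[0,0,0],"fingers":0.55},{"delta_pos":[-9,30,0],"angular":[0,0,0],"fingers":0.55},{"delta_pos":[-10,40,0],"angular":[0,0,0],"fingers":0.55},{"delta_pos":[-10,40,0],"angular":[0,0,0],"fingers":0.55},{"delta_pos":[-10,40,0],"angular":[0,0,0],"fingers":0.55}]}'
python3 -m jog '{"rows":[{"delta_pos":[-10,40,0],"angular":[0,0,0],"fingers":0.55},{"delta_pos":[-10,37,0],"angular":[0,0,0],"fingers":0.55},{"delta_pos":[-7,25,0],"angular":[0,0,0],"fingers":0.55},{"delta_pos":[-3,13,0],"angular":[0,0,0],"fingers":0.55},{"delta_pos":[0,7,0],"angular":[0,0,0],"fingers":0.55},{"delta_pos":[0,0,-20],"angular":[0,0,0],"fingers":0.55},{"delta_pos":[0,0,-20],"angular":[0,0,0],"fingers":0.55},{"delta_pos":[0,0,0],"angular":[0,0,0],"fingers":0.55},{"delta_pos":[0,0,0],"angular":[0,0,0],"fingers":0.55},{"delta_pos":[0,0,0],"angular":[0,0,0],"fingers":0.55}]}'
python3 - <<'E'
from h import *
where(); p=viewer.get_image("wrist"); cv2.imwrite("pics/w9.png",p["img"])
E
```

```text
time: 32.02
ee_pos: [0.4955, -0.0625, 0.1387]
orientation: [-0.0, 0.999, 0.053, -0.001]
contact_force: [0.2, 0.5, -3.2]
width: 0.0647
finger_force: 40.0
time: 32.85
ee_pos: [0.4675, 0.0574, 0.1001]
orientation: [0.0, 0.999, 0.053, -0.0]
contact_force: [0.4, 0.1, -2.8]
width: 0.0648
finger_force: 40.0
[ 0.4679  0.0577  0.1005  0.0739 -0.3699 -3.0999  0.065  39.9999]
```

View pics/w9.png

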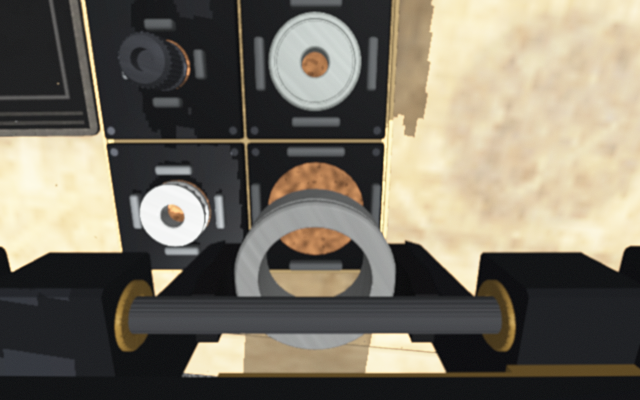

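The nut, bearing and drift sit in their nests at (155,62), (175,213) and (315,62). The sleeve is held level over its own cork. Lowering now.

```bash
python3 -m jog '{"rows":[{"delta_pos":[-0.4,-0.2,-15],"angular":[0,0,0],"fingers":0.55},{"delta_pos":[0,0,-25],"angular":[0,0,0],"fingers":0.55},{"delta_pos":[0,0,-18],"angular":[0,0,0],"fingers":0.55},{"delta_pos":[0,0,-10],"angular":[0,0,0],"fingers":0.55},{"delta_pos":[0,0,-5],"angular":[0,0,0],"fingers":0.55},{"delta_pos":[0,0,-2],"angular":[0,0,0],"fingers":0.55},{"delta_pos":[0,0,0],"angular":[0,0,0],"fingers":0.55},{"delta_pos":[0,0,0],"angular":[0,0,0],"fingers":0.55},{"delta_pos":[0,0,0],"angular":[0,0,0],"fingers":0.55},{"delta_pos":[0,0,0],"angular":[0,0,0],"fingers":0.55}]}'; python3 -c "
from h import *
where()"
```

```text
time: 33.98
ee_pos: [0.4674, 0.0577, 0.0255]
orientation: [-0.0, 0.999, 0.053, 0.001]
contact_force: [0.5, -0.4, -1.8]
width: 0.0646
finger_force: 40.0
[ 4.6710e-01  5.7700e-02  2.5100e-02 -3.0340e-01  3.1990e-01 -3.0715e+00
  6.4900e-02  4.0000e+01]
```

```bash
python3 -m jog '{"rows":[{"delta_pos":[0,0,-1.4],"angular":[0,0,0],"fingers":0.55},{"delta_pos":[0,0,-1],"angular":[0,0,0],"fingers":0.55},{"delta_pos":[0,0,0],"angular":[0,0,0],"fingers":0.55},{"delta_pos":[0,0,0],"angular":[0,0,0],"fingers":0.86},{"delta_pos":[0,0,0],"angular":[0,0,0],"fingers":0.86},{"delta_pos":[0,0,0],"angular":[0,0,0],"fingers":0.86},{"delta_pos":[0,0,0],"angular":[0,0,0],"fingers":0.86},{"delta_pos":[0,0,8],"angular":[0,0,0],"fingers":0.86},{"delta_pos":[0,0,20],"angular":[0,0,0],"fingers":0.86},{"delta_pos":[0,0,30],"angular":[0,0,0],"fingers":0.86}]}'
python3 -m jog '{"rows":[{"delta_pos":[0,0,35],"angular":[0,0,0],"fingers":0.86},{"delta_pos":[0,0,35],"angular":[0,0,0],"fingers":0.86},{"delta_pos":[0,0,35],"angular":[0,0,0],"fingers":0.86},{"delta_pos":[-5,10,35],"angular":[0,0,0],"fingers":0.86},{"delta_pos":[-5,15,35],"angular":[0,0,0],"fingers":0.86},{"delta_pos":[-5,15,15],"angular":[0,0,0],"fingers":0.86},{"delta_pos":[-5,7,0],"angular":[0,0,0],"fingers":0.86},{"delta_pos":[0,0,0],"angular":[0,0,0],"fingers":0.86},{"delta_pos":[0,0,0],"angular":[0,0,0],"fingers":0.86},{"delta_pos":[0,0,0],"angular":[0,0,0],"fingers":0.86}]}'
python3 - <<'E'
from h import *
where(); p=viewer.get_image("wrist"); cv2.imwrite("pics/w10.png",p["img"])
for n,h in zip(NAMES[:4],(.0445,.0285,.0305,.0405)): circ(p,n,h)
survey(p,["cone_spanner"]); survey(viewer.get_image("scene"),["grease_tub"])
E
```

```text
time: 35.07
ee_pos: [0.4651, 0.0575, 0.08]
orientation: [0.0, 0.999, 0.054, -0.002]
contact_force: [-0.1, -0.7, 1.3]
width: 0.0757
finger_force: 0.0
time: 35.9
ee_pos: [0.4461, 0.1035, 0.2691]
orientation: [0.0, 0.999, 0.053, -0.001]
contact_force: [0.1, 0.4, -0.0]
width: 0.0758
finger_force: 0.0
[ 0.4465  0.1038  0.2694 -0.2769 -0.3345 -0.1965  0.0759  0.    ]
knurled_nut 0.58 top z 0.0436 circle 0.5504 0.1614 d 0.0297 mean [0.5501 0.1613 0.0435]
bearing 0.58 top z 0.028 circle 0.458 0.1515 d 0.0423 mean [0.4585 0.1514 0.028 ]
drift 0.87 top z 0.0303 circle 0.5606 0.0683 d 0.0546 mean [0.5606 0.0685 0.0303]
sleeve 0.93 top z 0.0401 circle 0.4668 0.0583 d 0.0662 mean [0.4679 0.0585 0.04  ]
cone_spanner 0.61 [ 71. 189. 130.  70.] mid [0.3919 0.3939 0.0066] lo [0.348 0.323 0.   ] hi [0.436 0.465 0.013]
grease_tub 0.65 [371. 154.  24.  28.] mid [ 0.5583 -0.4937  0.0378] lo [ 0.523 -0.529  0.003] hi [ 0.594 -0.459  0.072]
```

View pics/w10.png

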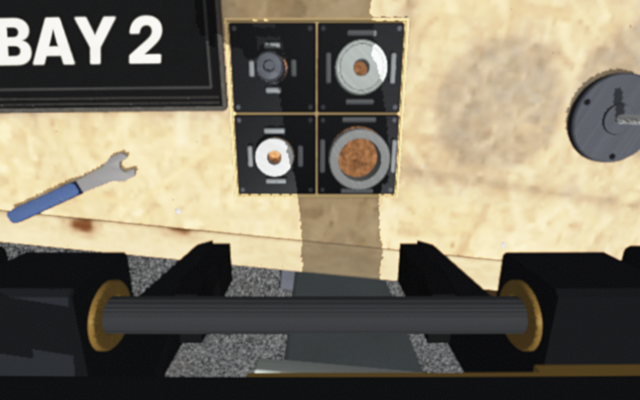

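All four parts sit flat between the lugs of their nests: nut (270,66), drift (361,66), bearing (273,156), sleeve (359,157). Each is within about 1 mm of its nest centre. The press is bare, and the spanner and tub haven't moved.

```bash
python3 -c "
from plant import job
print(job.finish_job())"
```

```text
the job is handed in; nothing more can be done
None
```

The job is handed in: the nut, bearing, drift and sleeve each sit flat and upright in their own nests, within about 1 mm of centre, after roughly 36 s of robot time, with the grease tub and spanner left where they were.

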